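Make up two sampling kits on their trays

TASK

Make up the two sampling kits from the stock standing on the bare wood round the black sealer (not from the white pads). On the blue tray, stand the jar with the cream cap upright in the ringed compartment and the small vial upright in the middle of the plain one; on the green tray, stand the jar with the blue cap upright in the ringed compartment and lay the yellow lid flat, as it lies now, in the middle of the plain one. Leave the metal disc and the white lid where they lie.

Things in the scene. Friction and masses are not known exactly. Their poses are not given: they have to be found in the camera images.
- blue_tray: Blue plastic tray, fixed, 160 x 80 mm, left of the sealer; low ribs make two compartments, each 74 x 72 mm inside. Origin: centre of underside; z up, x along the length. Floors 4 mm, ribs' tops 6.5 mm above the origin. Ringed compartment (white ring of 48 mm on its floor): centre x = +39 mm, y = 0; plain one: x = -39 mm, y = 0. The trays change places.
- green_tray: Green plastic tray, fixed, 160 x 80 mm, left of the sealer; low ribs make two compartments, each 74 x 72 mm inside. Origin: centre of underside; z up, x along the length. Floors 4 mm, ribs' tops 6.5 mm above the origin. Ringed compartment (white ring of 48 mm on its floor): centre x = +39 mm, y = 0; plain one: x = -39 mm, y = 0. The trays change places.
- cream_jar: White round sample jar with a cream screw cap, not to be unscrewed, 54 mm diameter, 62 mm tall, standing; about 80 g. Origin: centre of the underside; z up. Lies loose on the table (z = 0), behind or in front of the black sealer (85 mm tall, centre x 0.49, y -0.17; its length, like the wall behind, runs along (-0.5, 0.87) in x, y).
- blue_jar: White round sample jar with a blue screw cap, not to be unscrewed, 48 mm diameter, 50 mm tall, standing; about 60 g. Origin: centre of the underside; z up. Lies loose on the table (z = 0), behind or in front of the black sealer (85 mm tall, centre x 0.49, y -0.17; its length, like the wall behind, runs along (-0.5, 0.87) in x, y).
- vial: Slim white vial with a blue cap, 15 mm diameter, 46 mm tall, standing; the cap is the top 11 mm; 15 g, easily knocked over. Origin: centre of the underside; z up. Lies loose on the table (z = 0), behind or in front of the black sealer (85 mm tall, centre x 0.49, y -0.17; its length, like the wall behind, runs along (-0.5, 0.87) in x, y).
- yellow_lid: Yellow round screw lid, 42 mm diameter, 10 mm high, lying flat, closed side up; 15 g. Origin: centre of the underside; z up. Lies loose on the table (z = 0), behind or in front of the black sealer (85 mm tall, centre x 0.49, y -0.17; its length, like the wall behind, runs along (-0.5, 0.87) in x, y).
- metal_disc: Bystander: grey turned metal disc, 50 mm diameter, 6 mm high, lying flat; to be left alone. Origin: centre of the underside; z up. Lies loose on the table (z = 0), behind or in front of the black sealer (85 mm tall, centre x 0.49, y -0.17; its length, like the wall behind, runs along (-0.5, 0.87) in x, y).
- white_lid: Bystander: white jar lid, 60 mm diameter, 13 mm high, lying flat, behind the right-hand end of the sealer; to be left alone. Origin: centre of the underside; z up. Lies loose on the table (z = 0), behind or in front of the black sealer (85 mm tall, centre x 0.49, y -0.17; its length, like the wall behind, runs along (-0.5, 0.87) in x, y).
There are look-alikes about, which are no part of the job. There is more than one size of the cream_jar; the job needs the smaller. Leave any turquoise look-alike of the yellow_lid alone.

How it is judged:
By the outcome, as a careful person would: the job done as asked, in the order asked, and still so for the second after the job is handed in, with the robot touching nothing.
It also fails if it takes over 109 s, if anything falls off the work surface, if the arm or the gripper's body presses on something with over 40 N, if the wrist force passes 120 N, or if a joint passes its speed limit or range.

ROBOT

A 7-joint arm with a two-finger parallel gripper is mounted at the origin on the work surface; the furniture and walls round the work are solid. World frame = base frame: x ahead of the robot, y to its left, z up, the work surface at z = 0. Lengths are in m, angles in rad, forces in N, time in s.
With the tool pointing down it reaches from about 0.4 to 0.85 m from the base axis. Payload 10.4 kg.
Tool frame: the origin (TCP) lies midway between the tips of the shut fingers; the grasp point (between the pads) lies 19 mm behind it; z points along the fingers, y is the line along which they close (so a half turn about z gives the same grasp; the last joint's range is limited). The gripper opens to 87 mm and grips with 3 to 60 N. Pads are 19 mm wide; open, the fingers measure 117 mm over their backs; the gripper's body (75 mm by 190 mm) begins 51 mm behind the grasp point.
Start: joints at [-1.217, 0.332, -0.065, 1.46, 0.022, 1.35, -0.088], TCP at [0.23, 0.581, 0.223] pointing down, gripper open.
Joint ranges: [-2.6, 2.6], [-0.5, 2.12], [-1.47, 1.34], [0.16, 2.42], [-1.27, 4.41], [0.06, 2.06], [-2.6, 2.6]. Speed limits (rad/s): [2.22, 2.22, 2.79, 2.79, 3.14, 3.14, 3.14].

INTERFACE

Orientations are given as a unit quaternion [x, y, z, w].
In Python, from bench import r gives the robot as it stands.
- The arm moves only by the tool apply_moves, never from a script. Its argument "steps" is a list of rows, each a list of 7 numbers: the turn, a rotation vector about the tool's x, y, z in rad, then the shift along the tool's x, y, z in mm, then the opening, from -1 (shut) to 1 (fully open). In form: [[ax, ay, az, x, y, z, claw], ...]. A call has 1 to 20 rows; each row is the pose to reach, as a shift and turn from the pose commanded when the call began, along the tool's axes at that moment; what a row does not reach only later rows make up. A row lasts 1/12 s, in which the tool goes at most 41.7 mm and 7.16 degrees, less where a joint would pass 70% of its speed; a pose out of reach is approached as far as the arm can. A call with a gripper value outside its range is refused whole. The fingers move at their own pace and stop on an object; "force" is the grip in N (left out, the last holds). Time passes only in rows, so rows that repeat a pose let the fingers close. It gives the time, the measured TCP pose, the force, the opening and the grip force at its end, in the units of the state.
- r.read_state(): the state, without advancing time (a new reading comes with each control period).
- r.camera(name): name is "scene" or "top" or "wrist"; returns a dict with "pixels" (384x512x3 uint8, red, green, blue), "z_map" (384x512 float32, m along the optical axis (not along the pixel's ray), 0 where there is no reading), "fovy" (degrees; the focal length in pixels is half the picture's height over the tangent of half this angle, whatever the lens; pixels are square), "cx", "cy" (the principal point, pixels), "position" and "orientation" of the camera in the world. Camera axes: x right, y down, z forward; pixel columns grow to the right and rows downward; lengths in m; the calibration is good to about 2 mm. A picture is of the moment at which its call begins.
- r.close_job(): hands the job in; it is judged then, once.
The state is a dict: "time": time; "joint_positions": joint angles; "joint_vel": joint speeds; "joint_torque": joint torques, N m; "ee_pos": TCP position; "eef_rot": TCP orientation; "ft_force": force on the tool from outside, world axes, zero at the start; "torque": the same for the moment, N m; "width": finger opening in m; "grip_force": force on a finger pad.
Only numpy, scipy, OpenCV 4.12 (cv2) and the standard library are available. Lean on these libraries where they do the work, as an engineer would, in place of code of your own. Each camera call takes 0.05 s, during which the arm holds its last target. There are 200 camera calls.

## Working session

There is one attempt and no reset: what is moved stays moved. The work goes in short steps, Python scripts to look and compute and a tool call to move; the robot and the scene stay as the last step left them, time stands still between calls to the robot, and variables do not carry over. Pictures are saved under pics/ and viewed, at most 14 in all, crops included, and the job is handed in when it is done.

Besides the shell and the picture viewer there is one more tool, called as name(argument=value, ...), one argument or row to a line, values as JSON. apply_moves: Moves the arm, as the interface text tells. Its arguments: {"type":"object","properties":{"steps":{"type":"array","items":{"type":"array","items":{"type":"number"}}},"force":{"type":"number"}},"required":["steps"]}

```bash
ls; mkdir -p pics; cat > h.py <<'E'
import numpy as np, cv2
from scipy.spatial.transform import Rotation as R
from bench import r
def cam(n):
    c=r.camera(n); np.savez(f'/tmp/{n}.npz',**c); return c
def f(c): return c['pixels'].shape[0]/2/np.tan(np.radians(float(c['fovy']))/2)
def pts(c):
    z=c['z_map']; h,w=z.shape; u,v=np.meshgrid(np.arange(w),np.arange(h)); F=f(c)
    p=np.stack([(u-c['cx'])/F*z,(v-c['cy'])/F*z,z],-1)
    P=p@R.from_quat(c['orientation']).as_matrix().T+c['position']
    P[z==0]=np.nan; return P
def ray(c,u,v,h):
    d=R.from_quat(c['orientation']).apply([(u-c['cx'])/f(c),(v-c['cy'])/f(c),1]); p=np.array(c['position'])
    return p+d*(h-p[2])/d[2]
E
python3 - <<'E'
from h import *
s=r.read_state(); print(s)
for n in('scene','top','wrist'):
    c=cam(n); print(n,c['fovy'],c['cx'],c['cy'],c['position'],c['orientation'])
    cv2.imwrite(f'pics/{n}0.png',cv2.resize(c['pixels'][...,::-1],(800,600),interpolation=cv2.INTER_CUBIC))
E
```

```text
pics
{'time': 0.0, 'joint_positions': array([-1.21658358,  0.33284478, -0.06470562,  1.46096428,  0.02161423,
        1.34989974, -0.08848646]), 'joint_vel': array([-1.26334532e-03,  6.93187054e-04, -8.62803702e-05, -2.63840040e-04,
        8.20880065e-04,  4.25228323e-04,  4.78933240e-04]), 'joint_torque': array([ 9.24048290e-04, -6.23233008e+01,  2.48887099e-02, -3.89904964e+01,
       -6.14651944e-02,  3.95175267e-02,  1.42327608e-04]), 'ee_pos': array([0.22983549, 0.58077862, 0.22175992]), 'eef_rot': array([ 1.87272316e-01,  9.82307780e-01, -7.03821485e-04, -9.36986121e-05]), 'ft_force': array([-0.47930791,  0.15327892,  0.58789763]), 'torque': array([ 0.02930685,  0.0281783 , -0.01597315]), 'grip_force': 0.0, 'width': 0.08711863595808197}
scene 53.12634756986946 259.70027010490065 192.18749258989345 [ 0.05350008 -0.93166801  0.57817036] [ 0.83565408 -0.22681587  0.12550207 -0.48423759]
top 50.27100581574762 254.7207560440472 190.18147962200308 [ 0.34785368 -0.12260645  1.2736622 ] [-0.69630754  0.713801   -0.05188605  0.0543302 ]
wrist 59.774219451220446 251.48989980914456 183.37355782136189 [0.16577036 0.60625841 0.38443785] [0.82066124 0.55727853 0.07064008 0.10471746]
```

View pics/scene0.png

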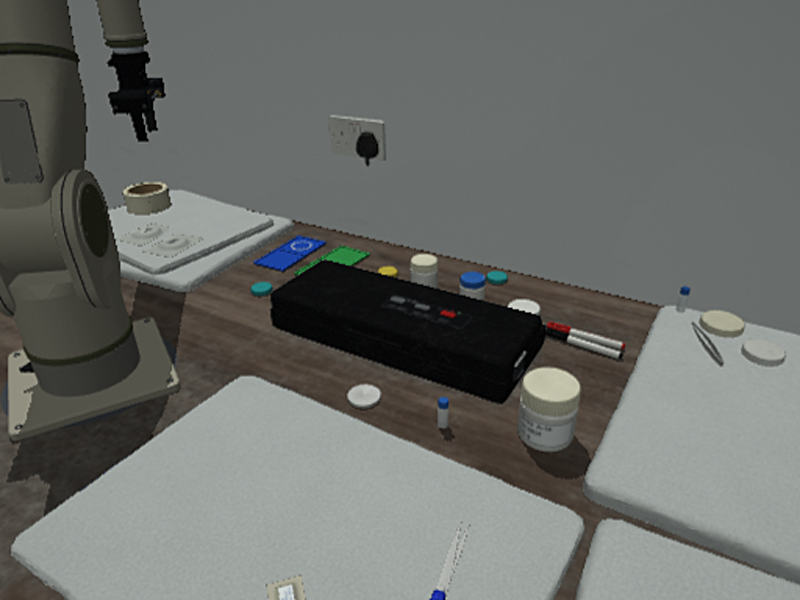

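View pics/top0.png

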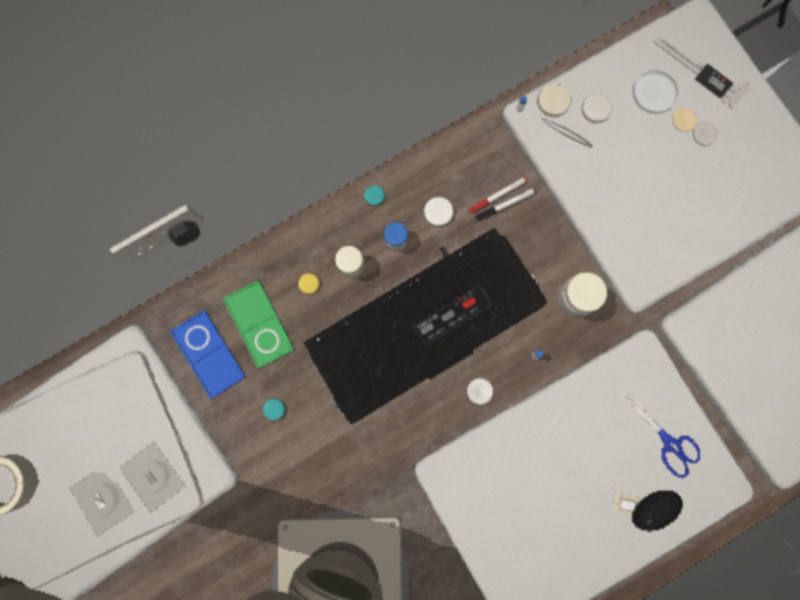

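The top view shows all the parts (800×600 pixels): cream jar (349,260), blue jar (396,235), yellow lid (308,284), vial (540,354), white lid (438,211) and disc (480,391). The trays are at (207,353) blue and (257,324) green. The tall cream jar at (585,295) and the turquoise lids are look-alikes. Next I measure positions.

```bash
python3 - <<'E'
from h import *
c=dict(np.load('/tmp/top.npz')); s=dict(np.load('/tmp/scene.npz'))
P=pts(c); hsv=cv2.cvtColor(c['pixels'],cv2.COLOR_RGB2HSV)
k=512/800
seeds=dict(cream=(349,260),blue=(396,235),vial=(540,354),yellow=(308,284),wlid=(438,211),disc=(480,391),tq1=(374,195),tq2=(273,409),big=(585,292),pen=(505,203))
for n,(u,v) in seeds.items():
    u*=k;v*=k
    z=P[...,2]; m=np.zeros(z.shape,np.uint8)
    W=22; U,V=int(u),int(v)
    zt=np.nanmedian(z[V-1:V+2,U-1:U+2])
    m[V-W:V+W,U-W:U+W]=(np.abs(z-zt)<.006)[V-W:V+W,U-W:U+W]&(zt>.004)
    _,l=cv2.connectedComponents(m); m=(l==l[V,U])
    q=P[m]; lo,hi=np.nanmin(q,0),np.nanmax(q,0)
    vv,uu=np.nonzero(m);(cx,cy),rad=cv2.minEnclosingCircle(np.stack([uu,vv],1).astype(np.float32))
    print(n,hsv[V,U],'zt %.4f'%zt,'px %.1f %.1f'%(cx,cy),'xy',ray(c,cx,cy,zt).round(4),'mean',np.nanmean(q,0).round(4),'d %.4f'%(2*(rad+.5)*(c['position'][2]-zt)/f(c)),'n',m.sum())
H,S,V=hsv[...,0],hsv[...,1],hsv[...,2]
for n,lo,hi in(('bluetray',108,128),('greentray',50,75)):
    m=((H>lo)&(H<hi)&(S>120)).astype(np.uint8); m=cv2.morphologyEx(m,cv2.MORPH_CLOSE,np.ones((7,7)))
    cs,_=cv2.findContours(m,0,1); cs=[x for x in cs if cv2.boundingRect(x)[0]<200]; q=max(cs,key=cv2.contourArea)
    (cx,cy),(w,h),a=cv2.minAreaRect(q); b=cv2.boxPoints(((cx,cy),(w,h),a))
    B=np.array([ray(c,*p,.005) for p in b]); ctr=B.mean(0)
    e=B[1]-B[0],B[2]-B[1]; L=max(e,key=np.linalg.norm); L=L/np.linalg.norm(L)
    mm=np.zeros(m.shape,np.uint8); cv2.drawContours(mm,[q],-1,1,-1)
    ring=(mm>0)&(S<110)&(V>110); vv,uu=np.nonzero(ring); rc=ray(c,*cv2.minEnclosingCircle(np.stack([uu,vv],1).astype(np.float32))[0],.004)
    if (rc-ctr)@L<0:L=-L
    print(n,'ctr',ctr.round(4),'sz',[np.linalg.norm(x).round(4) for x in e],'dir',L.round(3),'z',np.nanmedian(P[mm>0][:,2]).round(4),'ringc',rc.round(4),'ring',(ctr+.039*L).round(4),'plain',(ctr-.039*L).round(4),ring.sum())
# sealer extents, wall line
Z=P[...,2]; d=np.array([-.5,.866]);nn=np.array([.866,.5])
m=(np.abs(Z-.085)<.006)&(V<60); q=P[m][:,:2]-[.49,-.17]
print('sealer along',np.percentile(q@d,[1,99]),'across',np.percentile(q@nn,[1,99]))
m=(Z>.15)&(P[...,0]>.3); q=P[m][:,:2]-[.49,-.17]; print('wall across',np.percentile(q@nn,[1,5,50,95]), m.sum())
# vial in scene
hs=cv2.cvtColor(s['pixels'],cv2.COLOR_RGB2HSV); PS=pts(s)
U,V=int(443*k),int(403*k); print('vial scene',PS[V-2:V+3,U-1:U+2].reshape(-1,3).round(3)[::3], ray(s,443*k,427*k,0))
E
```

```text
cream [ 23  34 232] zt 0.0595 px 222.8 166.0 xy [ 0.6083 -0.0257  0.0595] mean [ 0.6086 -0.0261  0.0603] d 0.0550 n 233
blue [107 158 181] zt 0.0495 px 252.6 149.5 xy [ 0.6599 -0.1171  0.0495] mean [ 0.6603 -0.1172  0.0484] d 0.0484 n 178
vial [108 153 177] zt 0.0436 px 344.5 226.5 xy [ 0.4174 -0.3869  0.0436] mean [ 0.4185 -0.3873  0.0424] d 0.0183 n 20
yellow [ 24 149 221] zt 0.0089 px 196.5 180.8 xy [0.5739 0.0613 0.0089] mean [0.5724 0.0603 0.0083] d 0.0478 n 136
wlid [ 19  16 229] zt 0.0108 px 280.1 135.2 xy [ 0.7141 -0.2059  0.0108] mean [ 0.7143 -0.206   0.011 ] d 0.0606 n 272
disc [ 17  19 218] zt 0.0048 px 309.0 255.0 xy [ 0.3354 -0.2817  0.0048] mean [ 0.3484 -0.2755  0.0024] d 0.1484 n 415
tq1 [ 89 144 159] zt 0.0075 px 239.2 125.6 xy [ 0.7504 -0.0758  0.0075] mean [ 0.752  -0.0753  0.0078] d 0.0539 n 140
tq2 [ 88 141 166] zt 0.0108 px 174.6 261.9 xy [0.3246 0.1287 0.0108] mean [0.3242 0.1289 0.009 ] d 0.0467 n 146
big [ 23  34 230] zt 0.0858 px 375.1 186.8 xy [ 0.529  -0.4741  0.0858] mean [ 0.5287 -0.4741  0.0855] d 0.0784 n 505
pen [ 18  19 197] zt 0.0093 px 323.1 130.7 xy [ 0.7259 -0.3435  0.0093] mean [ 0.7261 -0.343   0.0097] d 0.1317 n 159
bluetray ctr [0.4366 0.2613 0.005 ] sz [np.float64(0.0807), np.float64(0.1596)] dir [ 0.849  0.528 -0.   ] z 0.0036 ringc [0.4705 0.2827 0.004 ] ring [0.4697 0.2819 0.005 ] plain [0.4034 0.2407 0.005 ] 101
greentray ctr [0.494 0.161 0.005] sz [np.float64(0.0774), np.float64(0.1555)] dir [-0.892 -0.452  0.   ] z 0.0033 ringc [0.4603 0.1441 0.004 ] ring [0.4592 0.1433 0.005 ] plain [0.5287 0.1786 0.005 ] 142
sealer along [-0.20285414  0.21494311] across [-0.09211465  0.05452743]
wall across [0.33400541 0.34128822 0.3428653  0.34428509] 42110
vial scene [[ 0.418 -0.388  0.044]
 [ 0.415 -0.392  0.045]
 [ 0.413 -0.395  0.046]
 [ 0.412 -0.396  0.044]
 [ 0.412 -0.396  0.041]] [ 0.41639341 -0.39762846  0.        ]
```

```bash
cat >> h.py <<'E'
def go(x,y,z,yaw):
    s=r.read_state(); t=np.radians(yaw); A=R.from_quat(s['eef_rot'])
    T=R.from_matrix(np.array([[-np.sin(t),np.cos(t),0],[np.cos(t),np.sin(t),0],[0,0,-1.]]).T)
    print(np.round((A.inv()*T).as_rotvec(),3), np.round(A.inv().apply(np.array([x,y,z])-s['ee_pos'])*1000,1),
      'now',s['ee_pos'].round(4),'t %.1f w %.4f'%(s['time'],s['width']), s['joint_positions'].round(2))
E
python3 -c "
from h import *
go(.608,-.026,.20,-60)"
```

```text
[-1.000e-03  1.000e-03  2.241e+00] [-574.9 -425.2   22.4] now [0.2299 0.5809 0.222 ] t 0.1 w 0.0871 [-1.22  0.33 -0.06  1.46  0.02  1.35 -0.09]
```

apply_moves(
  steps=[
    [0,0,2.24,-575,-425,22,1],
    [0,0,2.24,-575,-425,22,1],
    [0,0,2.24,-575,-425,22,1],
    [0,0,2.24,-575,-425,22,1],
    [0,0,2.24,-575,-425,22,1],
    [0,0,2.24,-575,-425,22,1],
    [0,0,2.24,-575,-425,22,1],
    [0,0,2.24,-575,-425,22,1],
    [0,0,2.24,-575,-425,22,1],
    [0,0,2.24,-575,-425,22,1],
    [0,0,2.24,-575,-425,22,1],
    [0,0,2.24,-575,-425,22,1],
    [0,0,2.24,-575,-425,22,1],
    [0,0,2.24,-575,-425,22,1],
    [0,0,2.24,-575,-425,22,1],
    [0,0,2.24,-575,-425,22,1],
    [0,0,2.24,-575,-425,22,1],
    [0,0,2.24,-575,-425,22,1],
    [0,0,2.24,-575,-425,22,1],
    [0,0,2.24,-575,-425,22,1],
  ],
  force=15,
)

```text
time: 1.82
ee_pos: [0.608, -0.0256, 0.2]
eef_rot: [0.966, 0.26, -0.001, -0.0]
ft_force: [0.4, 0.4, -0.3]
width: 0.0871
grip_force: 0.0
```

```bash
python3 - <<'E'
from h import *
c=cam('wrist')
cv2.imwrite('pics/w1.png',c['pixels'][...,::-1])
go(.608,-.026,.026,-60)
E
```

```text
[-0.001  0.     0.006] [ -0.7   1.7 174.1] now [ 0.6079 -0.0243  0.2002] t 1.9 w 0.0870 [-0.52  0.34  0.61  1.57 -0.2   1.3  -0.92]
```

View pics/w1.png

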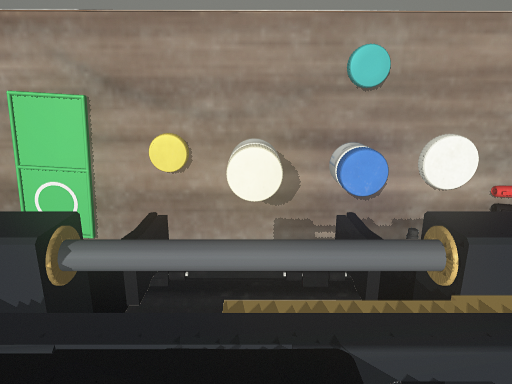

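The wrist view shows the cream cap at (255,173), blue cap (363,172), yellow lid (168,152) and white lid (449,161). The fingers straddle the cream jar. I'll cross-check the positions.

```bash
python3 - <<'E'
from h import *
c=dict(np.load('/tmp/wrist.npz')); P=pts(c)
hsv=cv2.cvtColor(c['pixels'],cv2.COLOR_RGB2HSV);H,S,V=hsv[...,0],hsv[...,1],hsv[...,2]
for n,m,h,D in(('cream',(H>15)&(H<32)&(S>15)&(S<80)&(V>150),.062,.054),('blue',(H>98)&(H<118)&(S>110),.05,.048),('yellow',(H>18)&(H<32)&(S>100)&(V>120),.01,.042)):
    m=m.astype(np.uint8); m[210:]=0
    m=cv2.morphologyEx(m,cv2.MORPH_OPEN,np.ones((3,3)))
    q=max(cv2.findContours(m,0,1)[0],key=cv2.contourArea)
    (cx,cy),(w,hh),a=cv2.fitEllipse(q); zt=np.nanmedian(P[int(cy)-3:int(cy)+4,int(cx)-3:int(cx)+4,2])
    print(n,round(cx,1),round(cy,1),'zt %.4f'%zt,ray(c,cx,cy,h).round(4),'d',round(w*np.median(c['z_map'][int(cy),int(cx)])/f(c),4),round(hh*np.median(c['z_map'][int(cy),int(cx)])/f(c),4))
E
```

```text
cream 248.0 170.9 zt 0.0621 [ 0.6075 -0.0213  0.062 ] d 0.0493 0.0721
blue 362.2 171.3 zt 0.0504 [ 0.6597 -0.1172  0.05  ] d 0.0456 0.048
yellow 167.7 152.0 zt 0.0102 [0.5722 0.0576 0.01  ] d 0.04 0.0414
```

apply_moves(
  steps=[
    [0,0,0,0,0,60,1],
    [0,0,0,0,0,100,1],
    [0,0,0,0,0,140,1],
    [0,0,0,0,1,165,1],
    [0,0,0,0,1,174,1],
    [0,0,0,0,1,174,1],
    [0,0,0,0,1,174,0],
    [0,0,0,0,1,174,-1],
    [0,0,0,0,1,174,-1],
    [0,0,0,0,1,174,-1],
    [0,0,0,0,1,174,-1],
    [0,0,0,0,1,174,-1],
    [0,0,0,0,1,174,-1],
    [0,0,0,0,1,174,-1],
  ],
  force=15,
)

```text
time: 3.03
ee_pos: [0.6092, -0.0264, 0.0272]
eef_rot: [0.966, 0.259, 0.0, -0.0]
ft_force: [-1.0, -0.0, 6.2]
width: 0.0537
grip_force: 15.0
```

```bash
python3 -c "
from h import *
go(.470,.2825,.15,-60)"
```

```text
[ 0.    -0.001  0.001] [  34.5 -337.1 -122.8] now [ 0.6092 -0.0264  0.0272] t 3.0 w 0.0537 [-0.46  0.53  0.54  1.73 -0.32  0.98 -0.84]
```

apply_moves(
  steps=[
    [0,0,0,0,0,-15,-1],
    [0,0,0,0,0,-40,-1],
    [0,0,0,0,0,-75,-1],
    [0,0,0,0,0,-110,-1],
    [0,0,0,0,-10,-123,-1],
    [0,0,0,3,-32,-123,-1],
    [0,0,0,6,-64,-123,-1],
    [0,0,0,10,-100,-123,-1],
    [0,0,0,14,-136,-123,-1],
    [0,0,0,18,-172,-123,-1],
    [0,0,0,22,-208,-123,-1],
    [0,0,0,26,-244,-123,-1],
    [0,0,0,30,-280,-123,-1],
    [0,0,0,32,-308,-123,-1],
    [0,0,0,34,-328,-123,-1],
    [0,0,0,34.5,-337,-123,-1],
    [0,0,0,34.5,-337,-123,-1],
    [0,0,0,34.5,-337,-123,-1],
  ],
)

```text
time: 4.53
ee_pos: [0.4702, 0.2814, 0.1494]
eef_rot: [0.966, 0.259, -0.0, 0.0]
ft_force: [0.6, -0.6, -0.7]
width: 0.0539
grip_force: 15.0
```

```bash
python3 - <<'E'
from h import *
go(.470,.2825,.031,-60)
c=cam('wrist');cv2.imwrite('pics/w2.png',c['pixels'][...,::-1])
E
```

```text
[0.001 0.    0.001] [  0.4  -1.1 118.4] now [0.4702 0.2814 0.1494] t 4.5 w 0.0539 [-1.01  0.22  0.44  1.78 -0.1   1.16 -1.58]
```

View pics/w2.png

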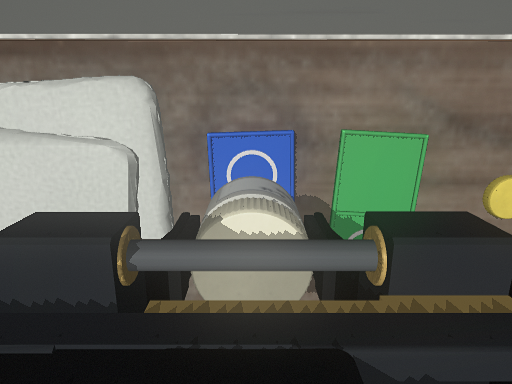

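The jar is held level and square. The tray's ring is visible at (252,175), and the back wall is clear. I'll cast the ring centre as a check.

```bash
python3 - <<'E'
from h import *
c=dict(np.load('/tmp/wrist.npz'))
hsv=cv2.cvtColor(c['pixels'],cv2.COLOR_RGB2HSV)
print(ray(c,252,175,.004), 'ring width', ray(c,277,175,.004)-ray(c,227,175,.004))
hsv[200:]=0
for n,lo,hi in(('blue',108,128),('green',50,75)):
    m=((hsv[...,0]>lo)&(hsv[...,0]<hi)&(hsv[...,1]>110)).astype(np.uint8)
    q=max(cv2.findContours(m,0,1)[0],key=cv2.contourArea)
    e=cv2.approxPolyDP(cv2.convexHull(q),6,True)[:,0]
    print(n,[(tuple(p),ray(c,*p,.0065)[:2].round(4)) for p in e])
E
```

```text
[0.46682914 0.27955688 0.004     ] ring width [ 0.02363779 -0.04098131  0.        ]
blue [((np.int32(293), np.int32(131)), array([0.5214, 0.2681])), ((np.int32(293), np.int32(199)), array([0.4665, 0.2341])), ((np.int32(211), np.int32(198)), array([0.4282, 0.3025])), ((np.int32(207), np.int32(133)), array([0.4808, 0.3349]))]
green [((np.int32(341), np.int32(130)), array([0.544 , 0.2309])), ((np.int32(428), np.int32(135)), array([0.5798, 0.1597])), ((np.int32(416), np.int32(199)), array([0.5253, 0.1322])), ((np.int32(333), np.int32(199)), array([0.4856, 0.201 ]))]
```

apply_moves(
  steps=[
    [0,0,0,-1,0,30,-1],
    [0,0,0,-2,0,65,-1],
    [0,0,0,-2,0,95,-1],
    [0,0,0,-2,0,110,-1],
    [0,0,0,-2,0,115,-1],
    [0,0,0,-2,0,117.5,-1],
    [0,0,0,-2,0,118,-1],
    [0,0,0,-2,0,118,-1],
    [0,0,0,-2,0,118,-0.2],
    [0,0,0,-2,0,118,0.6],
    [0,0,0,-2,0,118,0.6],
    [0,0,0,-2,0,118,0.6],
    [0,0,0,-2,0,118,0.6],
    [0,0,0,-2,0,95,0.6],
    [0,0,0,-2,0,55,0.6],
    [0,0,0,-2,0,10,0.6],
    [0,0,0,-2,0,-40,0.6],
    [0,0,0,-2,0,-40,0.6],
    [0,0,0,-2,0,-40,0.6],
  ],
)

```text
time: 6.17
ee_pos: [0.4699, 0.2827, 0.1939]
eef_rot: [0.966, 0.259, 0.003, -0.002]
ft_force: [0.2, 0.8, -0.1]
width: 0.0694
grip_force: 0.0
```

```bash
python3 - <<'E'
from h import *
go(.418,-.389,.19,-85)
E
```

```text
[-0.003 -0.007  0.437] [-3.814e+02  5.554e+02  2.000e-01] now [0.4699 0.2827 0.1939] t 6.2 w 0.0694 [-1.02  0.18  0.45  1.73 -0.08  1.24 -1.6 ]
```

apply_moves(
  steps=[
    [0,0,0.44,-382,555,0,0.6],
    [0,0,0.44,-382,555,0,0.6],
    [0,0,0.44,-382,555,0,0.6],
    [0,0,0.44,-382,555,0,0.6],
    [0,0,0.44,-382,555,0,0.6],
    [0,0,0.44,-382,555,0,0.6],
    [0,0,0.44,-382,555,0,0.6],
    [0,0,0.44,-382,555,0,0.6],
    [0,0,0.44,-382,555,0,0.6],
    [0,0,0.44,-382,555,0,0.6],
    [0,0,0.44,-382,555,0,0.6],
    [0,0,0.44,-382,555,0,0.6],
    [0,0,0.44,-382,555,0,0.6],
    [0,0,0.44,-382,555,0,0.6],
    [0,0,0.44,-382,555,0,0.6],
    [0,0,0.44,-382,555,0,0.6],
    [0,0,0.44,-382,555,0,0.6],
    [0,0,0.44,-382,555,0,0.6],
    [0,0,0.44,-382,555,0,0.6],
    [0,0,0.44,-382,555,0,0.6],
  ],
)

```text
time: 7.83
ee_pos: [0.416, -0.3887, 0.1889]
eef_rot: [0.999, 0.043, -0.0, -0.001]
ft_force: [0.3, 0.2, -1.0]
width: 0.0695
grip_force: 0.0
```

```bash
python3 - <<'E'
from h import *
go(.418,-.389,.018,-85)
c=cam('wrist');cv2.imwrite('pics/w3.png',c['pixels'][...,::-1])
P=pts(c)
hsv=cv2.cvtColor(c['pixels'],cv2.COLOR_RGB2HSV);H,S,V=[hsv[...,i] for i in range(3)]
m=((H>98)&(H<120)&(S>110)&(V>50)).astype(np.uint8)
for q in cv2.findContours(m,0,1)[0]:
    if cv2.contourArea(q)>60:
        (cx,cy),rd=cv2.minEnclosingCircle(q); print(cx,cy,rd,P[int(cy),int(cx)],ray(c,cx,cy,.046))
E
```

```text
[-0.001  0.    -0.001] [  2.    0.6 170.9] now [ 0.416  -0.3887  0.1889] t 7.8 w 0.0695 [-0.19  0.37  1.07  1.7  -0.34  1.28 -0.53]
254.5410919189453 169.7260284423828 7.745055198669434 [ 0.41845379 -0.39028218  0.04600127] [ 0.41780619 -0.39084648  0.046     ]
```

View pics/w3.png

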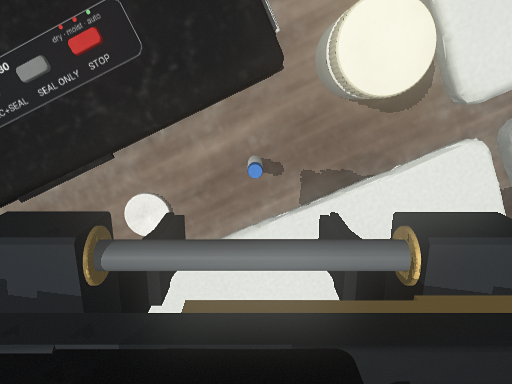

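The vial cap is at (255,170), which gives (0.418, -0.390) and agrees with the top view. The disc (148,212) and the big jar (382,45) are clear of the fingers.

apply_moves(
  steps=[
    [0,0,0,2,1.7,40,0.6],
    [0,0,0,2,1.7,80,0.6],
    [0,0,0,2,1.7,115,0.6],
    [0,0,0,2,1.7,145,0.6],
    [0,0,0,2,1.7,165,0.6],
    [0,0,0,2,1.7,171,0.6],
    [0,0,0,2,1.7,171,0.6],
    [0,0,0,2,1.7,171,0.2],
    [0,0,0,2,1.7,171,-0.1],
    [0,0,0,2,1.7,171,-0.3],
    [0,0,0,2,1.7,171,-0.45],
    [0,0,0,2,1.7,171,-0.55],
    [0,0,0,2,1.7,171,-0.6],
    [0,0,0,2,1.7,171,-0.65],
    [0,0,0,2,1.7,171,-0.7],
    [0,0,0,2,1.7,171,-0.8],
    [0,0,0,2,1.7,171,-1],
    [0,0,0,2,1.7,171,-1],
    [0,0,0,2,1.7,171,-1],
    [0,0,0,2,1.7,171,-1],
  ],
  force=8,
)

```text
time: 9.55
ee_pos: [0.4176, -0.3917, 0.0185]
eef_rot: [0.999, 0.042, -0.0, -0.0]
ft_force: [0.2, 0.0, 0.6]
width: 0.0146
grip_force: 8.0
```

```bash
python3 - <<'E'
from h import *
go(.402,.240,.15,-60)
E
```

```text
[-0.     0.    -0.439] [  37.9 -630.8 -131.5] now [ 0.4176 -0.3917  0.0185] t 9.6 w 0.0146 [-0.03  0.58  0.9   1.84 -0.54  0.98 -0.39]
```

apply_moves(
  steps=[
    [0,0,0,0,0,-12,-1],
    [0,0,0,0,0,-40,-1],
    [0,0,0,0,0,-78,-1],
    [0,0,0,0,0,-115,-1],
    [0,0,0,5,-10,-140,-1],
    [0,0,0,15,-30,-150,-1],
    [0,0,0,30,-60,-150,-1],
    [0,0,0,45,-92,-150,-1],
    [0,0,-0.05,60,-125,-150,-1],
    [0,0,-0.1,70,-160,-150,-1],
    [0,0,-0.15,80,-196,-150,-1],
    [0,0,-0.2,85,-232,-150,-1],
    [0,0,-0.25,90,-268,-150,-1],
    [0,0,-0.3,90,-305,-150,-1],
    [0,0,-0.35,88,-340,-150,-1],
    [0,0,-0.4,82,-375,-150,-1],
    [0,0,-0.44,75,-410,-150,-1],
    [0,0,-0.44,66,-445,-150,-1],
    [0,0,-0.44,60,-470,-150,-1],
    [0,0,-0.44,56,-485,-150,-1],
  ],
)

```text
time: 11.22
ee_pos: [0.4313, 0.0989, 0.1692]
eef_rot: [0.965, 0.261, 0.0, -0.001]
ft_force: [0.3, -0.6, -0.8]
width: 0.0147
grip_force: 8.0
```

```bash
python3 - <<'E'
from h import *
go(.402,.240,.15,-60)
E
```

```text
[-0.001 -0.001  0.004] [  45.7 -136.6   19.4] now [0.4313 0.0989 0.1692] t 11.2 w 0.0147 [-1.11 -0.1   0.76  2.02  0.07  1.19 -1.42]
```

apply_moves(
  steps=[
    [0,0,0,6,-18,0,-1],
    [0,0,0,17,-50,5,-1],
    [0,0,0,28,-85,12,-1],
    [0,0,0,38,-115,19,-1],
    [0,0,0,45,-132,19,-1],
    [0,0,0,46,-137,19,-1],
    [0,0,0,46,-137,19,-1],
    [0,0,0,46,-137,19,-1],
  ],
)

```text
time: 11.88
ee_pos: [0.4042, 0.2366, 0.15]
eef_rot: [0.966, 0.259, 0.0, 0.0]
ft_force: [0.5, -1.0, 0.5]
width: 0.0147
grip_force: 8.0
```

```bash
python3 - <<'E'
from h import *
go(.402,.240,.0228,-60)
c=cam('wrist');cv2.imwrite('pics/w4.png',c['pixels'][...,::-1])
E
```

```text
[ 0. -0. -0.] [ -0.3  -4.1 127.2] now [0.4042 0.2366 0.15  ] t 11.9 w 0.0147 [-1.24  0.02  0.63  1.98 -0.02  1.14 -1.65]
```

View pics/w4.png

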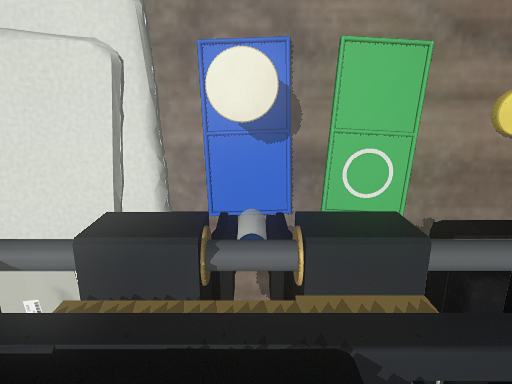

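The cream jar stands in the ringed compartment, with its cap at (242,83). The plain compartment's corners are about (207,133) to (292,213) and the green ring is at (368,173). I'll cast those.

```bash
python3 - <<'E'
from h import *
c=dict(np.load('/tmp/wrist.npz'))
for n,p,h in(('bplain',(250,173),.005),('gring',(368,173),.004),('gplain',(377,85),.005),('creamtop',(242,83),.066)): print(n,ray(c,*p,h).round(4))
for p in((207,133),(290,133),(209,213),(292,213)):print(ray(c,*p,.0065).round(4))
E
```

```text
bplain [0.4017 0.2375 0.005 ]
gring [0.4573 0.1406 0.004 ]
gplain [0.5269 0.1799 0.005 ]
creamtop [0.4676 0.2815 0.066 ]
[0.4149 0.2902 0.0065]
[0.4526 0.2247 0.0065]
[0.3478 0.2523 0.0065]
[0.3879 0.1826 0.0065]
```

apply_moves(
  steps=[
    [0,0,0,0,-2,30,-1],
    [0,0,0,0,-2,65,-1],
    [0,0,0,0,-2,95,-1],
    [0,0,0,0,-2,112,-1],
    [0,0,0,0,-2,121,-1],
    [0,0,0,0,-2,124,-1],
    [0,0,0,0,-2,125,-1],
    [0,0,0,0,-2,125,-1],
  ],
)

```text
time: 12.6
ee_pos: [0.4034, 0.2397, 0.0256]
eef_rot: [0.966, 0.259, 0.001, -0.0]
ft_force: [0.3, -0.3, 0.6]
width: 0.0145
grip_force: 8.0
```

```bash
python3 - <<'E'
from h import *
go(.402,.2385,.0225,-60)
s=r.read_state(); print(s['ft_force'],s['ee_pos'])
E
```

```text
[-0.    -0.002  0.   ] [-1.8  0.3  3.1] now [0.4034 0.2397 0.0256] t 12.6 w 0.0145 [-1.19  0.24  0.61  2.09 -0.18  0.86 -1.52]
[ 0.25015202 -0.25979565  0.60611753] [0.40336848 0.2396785  0.02557135]
```

Now I lower the last 3 mm in small steps and release slowly.

apply_moves(
  steps=[
    [0,0,0,-1,0,1,-1],
    [0,0,0,-1,0,2,-1],
    [0,0,0,-1,0,2.8,-1],
    [0,0,0,-1,0,3,-1],
    [0,0,0,-1,0,3,-1],
    [0,0,0,-1,0,3,-0.62],
    [0,0,0,-1,0,3,-0.55],
    [0,0,0,-1,0,3,-0.45],
    [0,0,0,-1,0,3,-0.2],
    [0,0,0,-1,0,3,-0.1],
    [0,0,0,-1,0,3,-0.1],
    [0,0,0,-1,0,-5,-0.1],
    [0,0,0,-1,0,-30,-0.1],
    [0,0,0,-1,0,-70,-0.1],
    [0,0,0,-1,0,-110,-0.1],
    [0,0,0,-1,0,-150,-0.1],
    [0,0,0,-1,0,-165,-0.1],
    [0,0,0,-1,0,-165,-0.1],
  ],
)

```text
time: 14.1
ee_pos: [0.4035, 0.2403, 0.1941]
eef_rot: [0.966, 0.259, 0.003, -0.002]
ft_force: [0.0, 0.1, 0.0]
width: 0.039
grip_force: 0.0
```

```bash
python3 - <<'E'
from h import *
go(.660,-.117,.19,-60)
c=cam('top');im=c['pixels'][170:270,80:220,::-1];cv2.imwrite('pics/t2.png',cv2.resize(im,None,fx=4,fy=4,interpolation=cv2.INTER_CUBIC))
E
```

```text
[-0.003 -0.007  0.001] [ 43.1 437.7   3.2] now [0.4035 0.2403 0.1941] t 14.1 w 0.0390 [-1.27 -0.03  0.63  1.93  0.02  1.23 -1.69]
```

View pics/t2.png

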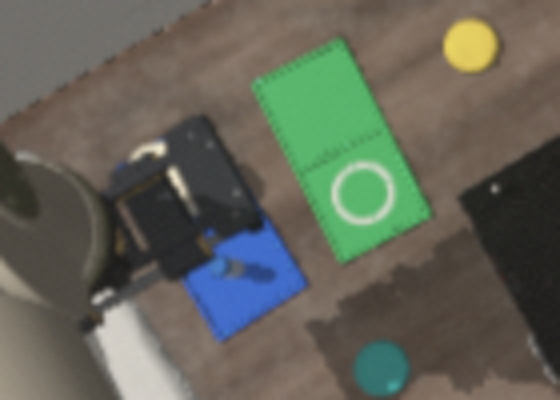

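The vial stands in the plain blue compartment at (225,267), casting an upright shadow. Next is the blue jar.

apply_moves(
  steps=[
    [0,0,0,43,438,0,1],
    [0,0,0,43,438,0,1],
    [0,0,0,43,438,0,1],
    [0,0,0,43,438,0,1],
    [0,0,0,43,438,0,1],
    [0,0,0,43,438,0,1],
    [0,0,0,43,438,0,1],
    [0,0,0,43,438,0,1],
    [0,0,0,43,438,0,1],
    [0,0,0,43,438,0,1],
    [0,0,0,43,438,0,1],
    [0,0,0,43,438,0,1],
    [0,0,0,43,438,0,1],
    [0,0,0,43,438,0,1],
    [0,0,0,43,438,0,1],
  ],
  force=15,
)

```text
time: 15.4
ee_pos: [0.6579, -0.1169, 0.1889]
eef_rot: [0.966, 0.26, -0.0, -0.001]
ft_force: [-1.2, -0.2, 0.6]
width: 0.0874
grip_force: 0.0
```

```bash
python3 - <<'E'
from h import *
go(.660,-.117,.017,-60)
c=cam('wrist')
hsv=cv2.cvtColor(c['pixels'],cv2.COLOR_RGB2HSV);H,S,V=[hsv[...,i] for i in range(3)]
m=((H>98)&(H<118)&(S>110)&(V>50)).astype(np.uint8); m[210:]=0
q=max(cv2.findContours(m,0,1)[0],key=cv2.contourArea)
(cx,cy),rd=cv2.minEnclosingCircle(q); print(cx,cy,rd,ray(c,cx,cy,.05))
E
```

```text
[-0.001  0.     0.003] [  1.9   1.4 171.9] now [ 0.6579 -0.1169  0.1889] t 15.4 w 0.0874 [-0.47  0.56  0.85  1.42 -0.42  1.35 -0.65]
256.05706787109375 171.1826934814453 25.36768341064453 [ 0.66069757 -0.11913631  0.05      ]
```

apply_moves(
  steps=[
    [0,0,0,2,2,40,1],
    [0,0,0,2,2,80,1],
    [0,0,0,2,2,120,1],
    [0,0,0,2,2,150,1],
    [0,0,0,2,2,168,1],
    [0,0,0,2,2,172,1],
    [0,0,0,2,2,172,1],
    [0,0,0,2,2,172,0.3],
    [0,0,0,2,2,172,-0.3],
    [0,0,0,2,2,172,-1],
    [0,0,0,2,2,172,-1],
    [0,0,0,2,2,172,-1],
    [0,0,0,2,2,172,-1],
    [0,0,0,2,2,172,-1],
    [0,0,0,2,2,172,-1],
  ],
)

```text
time: 16.7
ee_pos: [0.6612, -0.1191, 0.0177]
eef_rot: [0.966, 0.259, 0.0, -0.0]
ft_force: [-0.6, 1.0, 1.4]
width: 0.0477
grip_force: 15.0
```

```bash
python3 - <<'E'
from h import *
go(.458,.142,.16,-60)
E
```

```text
[ 0.    -0.     0.001] [ -45.  -327.8 -142.3] now [ 0.6612 -0.1191  0.0177] t 16.7 w 0.0477 [-0.41  0.73  0.75  1.56 -0.54  1.07 -0.57]
```

apply_moves(
  steps=[
    [0,0,0,0,0,-15,-1],
    [0,0,0,0,0,-42,-1],
    [0,0,0,0,0,-80,-1],
    [0,0,0,0,0,-115,-1],
    [0,0,0,-1,-10,-138,-1],
    [0,0,0,-4,-32,-142,-1],
    [0,0,0,-8,-64,-142,-1],
    [0,0,0,-13,-100,-142,-1],
    [0,0,0,-18,-136,-142,-1],
    [0,0,0,-23,-172,-142,-1],
    [0,0,0,-28,-208,-142,-1],
    [0,0,0,-33,-244,-142,-1],
    [0,0,0,-38,-278,-142,-1],
    [0,0,0,-42,-304,-142,-1],
    [0,0,0,-44,-320,-142,-1],
    [0,0,0,-45,-328,-142,-1],
    [0,0,0,-45,-328,-142,-1],
    [0,0,0,-45,-328,-142,-1],
  ],
)

```text
time: 18.2
ee_pos: [0.4583, 0.1415, 0.16]
eef_rot: [0.966, 0.259, 0.0, -0.0]
ft_force: [-0.4, -0.6, -0.8]
width: 0.0474
grip_force: 15.0
```

```bash
python3 - <<'E'
from h import *
go(.458,.142,.0215,-60)
E
```

```text
[-0.    -0.001  0.001] [-1.000e-01 -6.000e-01  1.385e+02] now [0.4583 0.1415 0.16  ] t 18.2 w 0.0474 [-1.23  0.04  0.87  1.95 -0.04  1.16 -1.39]
```

apply_moves(
  steps=[
    [0,0,0,0,0,30,-1],
    [0,0,0,0,0,65,-1],
    [0,0,0,0,0,100,-1],
    [0,0,0,0,0,122,-1],
    [0,0,0,0,0,133,-1],
    [0,0,0,0,0,137,-1],
    [0,0,0,0,0,138,-1],
    [0,0,0,0,0,138,-1],
    [0,0,0,0,0,138,0.15],
    [0,0,0,0,0,138,0.3],
    [0,0,0,0,0,138,0.45],
    [0,0,0,0,0,138,0.45],
    [0,0,0,0,0,138,0.45],
    [0,0,0,0,0,115,0.45],
    [0,0,0,0,0,78,0.45],
    [0,0,0,0,0,38,0.45],
    [0,0,0,0,0,0,0.45],
    [0,0,0,0,0,-30,0.45],
    [0,0,0,0,0,-30,0.45],
    [0,0,0,0,0,-30,0.45],
  ],
)

```text
time: 19.87
ee_pos: [0.4585, 0.1429, 0.191]
eef_rot: [0.966, 0.26, 0.001, -0.001]
ft_force: [0.3, 0.5, -0.1]
width: 0.063
grip_force: 0.0
```

```bash
python3 - <<'E'
from h import *
go(.5728,.059,.16,-60)
E
```

```text
[-0.002 -0.004  0.002] [ 56.7 129.9  31. ] now [0.4585 0.1429 0.191 ] t 19.9 w 0.0630 [-1.27 -0.    0.89  1.91  0.    1.23 -1.43]
```

apply_moves(
  steps=[
    [0,0,0,57,130,0,0.45],
    [0,0,0,57,130,0,0.45],
    [0,0,0,57,130,10,0.45],
    [0,0,0,57,130,31,0.45],
    [0,0,0,57,130,31,0.45],
    [0,0,0,57,130,31,0.45],
    [0,0,0,57,130,31,0.45],
  ],
  force=10,
)

```text
time: 20.45
ee_pos: [0.5715, 0.0584, 0.1579]
eef_rot: [0.966, 0.259, -0.001, 0.0]
ft_force: [0.5, -0.4, 0.8]
width: 0.063
grip_force: 0.0
```

```bash
python3 - <<'E'
from h import *
go(.5728,.059,.003,-60)
c=cam('wrist');cv2.imwrite('pics/w5.png',c['pixels'][...,::-1])
hsv=cv2.cvtColor(c['pixels'],cv2.COLOR_RGB2HSV);H,S,V=[hsv[...,i] for i in range(3)]
m=((H>18)&(H<32)&(S>100)&(V>120)).astype(np.uint8); m[215:]=0
q=max(cv2.findContours(m,0,1)[0],key=cv2.contourArea)
(cx,cy),rd=cv2.minEnclosingCircle(q); print(cx,cy,rd,ray(c,cx,cy,.01))
E
```

```text
[-0.     0.002  0.001] [  1.7   0.2 154.9] now [0.5715 0.0584 0.1579] t 20.4 w 0.0630 [-0.95  0.38  0.96  1.72 -0.33  1.21 -0.95]
252.79518127441406 169.83132934570312 22.024415969848633 [0.57207027 0.05814779 0.01      ]
```

View pics/w5.png

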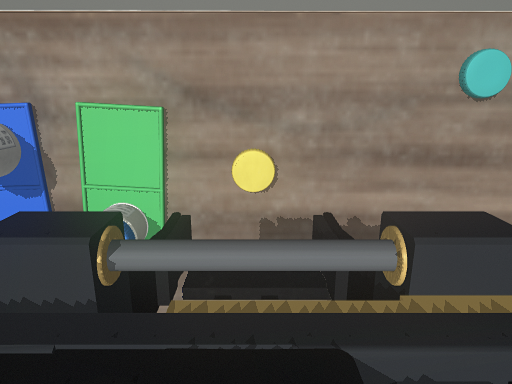

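The lid is centred between the fingers at (253,170), and the blue jar stands in the green ring at (125,222). I descend to grip the lid with the fingertips.

apply_moves(
  steps=[
    [0,0,0,1,0,40,0.45],
    [0,0,0,1,0,80,0.45],
    [0,0,0,1,0,115,0.45],
    [0,0,0,1,0,140,0.45],
    [0,0,0,1,0,152,0.45],
    [0,0,0,1,0,155,0.45],
    [0,0,0,1,0,155,0.45],
    [0,0,0,1,0,155,0.2],
    [0,0,0,1,0,155,0],
    [0,0,0,1,0,155,-1],
    [0,0,0,1,0,155,-1],
    [0,0,0,1,0,155,-1],
    [0,0,0,1,0,155,-1],
    [0,0,0,1,0,155,-1],
  ],
)

```text
time: 21.67
ee_pos: [0.5737, 0.0589, 0.0043]
eef_rot: [0.966, 0.259, 0.001, -0.0]
ft_force: [-0.8, 1.2, 6.8]
width: 0.0422
grip_force: 10.0
```

```bash
python3 - <<'E'
from h import *
go(.527,.179,.10,-60)
E
```

```text
[-0.    -0.001  0.001] [  19.9 -127.3  -95.6] now [0.5737 0.0589 0.0043] t 21.7 w 0.0422 [-0.83  0.58  0.82  1.84 -0.52  0.95 -0.83]
```

apply_moves(
  steps=[
    [0,0,0,0,0,-10,-1],
    [0,0,0,0,0,-30,-1],
    [0,0,0,0,0,-60,-1],
    [0,0,0,0,-5,-88,-1],
    [0,0,0,3,-20,-96,-1],
    [0,0,0,8,-50,-96,-1],
    [0,0,0,13,-82,-96,-1],
    [0,0,0,17,-108,-96,-1],
    [0,0,0,19,-123,-96,-1],
    [0,0,0,20,-127,-96,-1],
    [0,0,0,20,-127,-96,-1],
    [0,0,0,20,-127,-96,-1],
  ],
)

```text
time: 22.67
ee_pos: [0.5272, 0.1776, 0.0999]
eef_rot: [0.966, 0.259, 0.0, 0.0]
ft_force: [0.5, -0.4, -0.8]
width: 0.0423
grip_force: 10.0
```

```bash
python3 - <<'E'
from h import *
go(.527,.179,.0083,-60)
E
```

```text
[ 0. -0.  0.] [ 0.5 -1.4 91.6] now [0.5272 0.1776 0.0999] t 22.7 w 0.0423 [-1.16  0.4   0.92  1.83 -0.36  1.09 -1.16]
```

apply_moves(
  steps=[
    [0,0,0,0,-1,30,-1],
    [0,0,0,0,-1,58,-1],
    [0,0,0,0,-1,78,-1],
    [0,0,0,0,-1,87,-1],
    [0,0,0,0,-1,90,-1],
    [0,0,0,0,-1,91,-1],
    [0,0,0,0,-1,91,-1],
  ],
)

```text
time: 23.25
ee_pos: [0.5272, 0.1791, 0.0095]
eef_rot: [0.966, 0.259, 0.001, -0.0]
ft_force: [0.6, 0.1, 0.3]
width: 0.0415
grip_force: 10.0
```

apply_moves(
  steps=[
    [0,0,0,0,0,0.5,-1],
    [0,0,0,0,0,0.5,0],
    [0,0,0,0,0,0.5,0.1],
    [0,0,0,0,0,0.5,0.3],
    [0,0,0,0,0,0.5,0.3],
    [0,0,0,0,0,0.5,0.3],
    [0,0,0,0,0,-10,0.3],
    [0,0,0,0,0,-40,0.3],
    [0,0,0,0,0,-80,0.3],
    [0,0,0,0,0,-120,0.3],
    [0,0,0,0,0,-160,0.3],
    [0,0,0,-20,40,-190,0.3],
    [0,0,0,-40,80,-190,0.3],
    [0,0,0,-60,120,-190,0.3],
    [0,0,0,-60,160,-190,0.3],
    [0,0,0,-60,200,-190,0.3],
    [0,0,0,-60,240,-190,0.3],
    [0,0,0,-60,280,-190,0.3],
    [0,0,0,-60,300,-190,0.3],
    [0,0,0,-60,300,-190,0.3],
  ],
)

```text
time: 24.92
ee_pos: [0.6249, -0.1179, 0.1992]
eef_rot: [0.967, 0.255, -0.0, 0.002]
ft_force: [0.0, -1.0, 0.4]
width: 0.0565
grip_force: 0.0
```

```bash
python3 - <<'E'
from h import *
go(.5,0,.2,-60)
c=cam('top');im=c['pixels'][60:270,80:360,::-1];cv2.imwrite('pics/t3.png',cv2.resize(im,None,fx=2.8,fy=2.8,interpolation=cv2.INTER_CUBIC))
c=cam('scene');im=c['pixels'][130:210,140:300,::-1];cv2.imwrite('pics/s3.png',cv2.resize(im,None,fx=5,fy=5,interpolation=cv2.INTER_CUBIC))
E
```

```text
[ 0.004  0.002 -0.007] [ -50.4 -164.2   -1.3] now [ 0.6249 -0.1179  0.1992] t 24.9 w 0.0565 [-0.59  0.52  0.99  1.5  -0.43  1.35 -0.62]
```

View pics/t3.png

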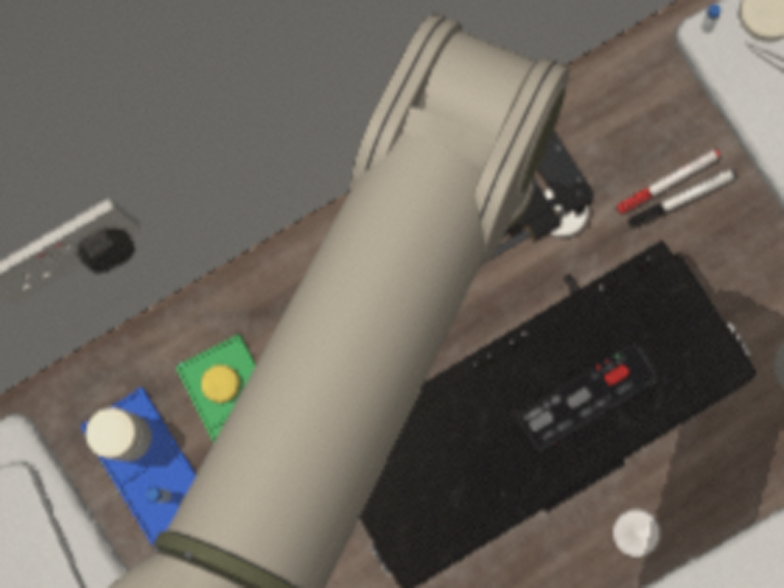

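View pics/s3.png

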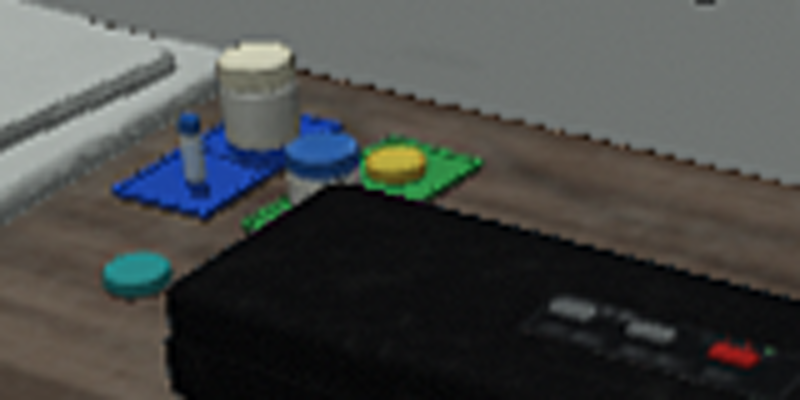

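Both pictures show all four parts standing or lying in their compartments. In the top view the lid is at (220,384) and the vial cap at (155,493). I'll check them numerically before handing in.

```bash
python3 - <<'E'
from h import *
c=dict(np.load('/tmp/top.npz'))
print('lid',ray(c,80+220/2.8,60+384/2.8,.014),'want ~.5287 .1786'); print('vial',ray(c,80+155/2.8,60+493/2.8,.05),'want .4034 .2407')
E
```

```text
lid [0.52438186 0.17881673 0.014     ] want ~.5287 .1786
vial [0.40403861 0.23814766 0.05      ] want .4034 .2407
```

```bash
python3 -c "
from h import *
print(r.close_job())"
```

```text
the job is handed in; nothing more can be done
None
```

I made up both kits and handed the job in at about 25 s of the 109 s limit: the cream jar and vial stand on the blue tray, and the blue jar stands and the yellow lid lies flat on the green tray. My last check put the vial and lid within about 3–5 mm of the middle of their compartments.

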